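# Take the ratchet cramp off a glued edging

## Task

The glue has set, so take the ratchet cramp off the edged board: throw the pawl's release lever over as far as it goes, wind the crank on (clockwise) just enough that the loaded pawl springs off the ratchet wheel, and wind it back until the jaw stands at least 20 mm clear of the board. Squeeze the joint no harder than it takes to free the pawl, and force neither the lever nor the pawl. Leave the lever thrown over, the board lying where it is and the things around it alone.

Things in the scene. Friction and masses are not known exactly. Their poses are not given: they have to be found in the camera images.
- cramp: Blue painted steel bench cramp fixed to the counter: bed 140 x 460 x 20 mm, square drive head 44 mm high. Origin on the counter, on the bed's centre line. y runs along the bed from drive head to board (the clamping direction), x across, z up. In this frame, mm: wheel axis (0, -100), lever pin (13, -153), pad face y = 80 when clamped, end stop's face y = 200.
- spindle (a point): Point on the upright axis of ratchet wheel and crank, 93 mm above the counter (level with the knob's middle). From above, clockwise winds the jaw on (tighter), anticlockwise backs it off, 14 mm of travel per radian.
- knob_mid (a point): Middle of the crank's upright black knob: round, 26 mm across, 73 to 113 mm above the counter; spins freely on its pin. Circles the spindle at 75 mm radius, crank arm below it. Starts on the board side, 65 to 120 degrees from the cramp's x axis. The crank is loose on its shaft: up to 15 mm of play at the knob, resting anywhere in it; past the play, winding on soon resists with 4 to 7 N, then about 1 N more per mm.
- handle_mid (a point): Middle of the release lever's upright black handle: round, 16 mm across, 74 to 106 mm above the counter, 55 mm from the lever's pin. Swings level by 0.70 rad, from about (-6, -205) mm in the cramp's frame (pawl held on) to (32, -205) mm (release, at its stop). Needs about 3 N; stays where it is left.
- lever: Release lever and the 38 mm steel pawl on the same pin, a spring between them; origin on the pin, 47 mm above the counter. With the lever thrown over the spring pulls the pawl off the teeth (about 1 N), but the hooked teeth keep hold of it while it is loaded.
- wheel: Ratchet wheel: flat steel disc with 14 hooked teeth, 90 mm across, 47 to 57 mm above the counter, with the crank on its shaft. Origin on the axis at the wheel's underside; turns with the wheel (0 rad to the cramp as clamped). Wrenching the crank back against a pawl that still bites (over 20 N at the knob) damages the teeth.
- jaw (a joint): Travel of the sliding jaw in m: 0 as clamped, grows as the jaw backs off from the board (at most 0.050). Geared to the ratchet wheel.
- pad: Rubber-backed aluminium face of the jaw, 120 x 28 mm, origin 12 mm behind its face. Presses the edging with 20 to 35 N at the start. Freeing the pawl takes 0.03 rad of winding on against this: 6 to 10 N along the knob's path. Above 62 N (about 12 N at the knob) the joint is over-squeezed.
- cup: Light blue drinking cup, 95 mm tall, 76 mm across the rim, on the counter; origin under its middle. Not to be disturbed.
- glue: White glue bottle, 150 mm tall, 56 mm across; origin under its middle. Not to be disturbed.
- phone: Black telephone lying flat, 75 x 155 x 10 mm; origin under its middle. Not to be disturbed.
- board: The loose board, 220 x 120 x 18 mm, white laminate with a 20 mm light wood strip glued along the edge that faces the jaw. Origin under its middle. Lies flat on the bed, between pad and end stop.

How it is judged:
On the way, in this order (a step that is already met when the one before it is completed fails the run):
1. the release lever is thrown over while the cramp is still clamped (x of handle_mid in the frame of cramp above 0.026 m and value of joint jaw below 0.004 m), for 0.1 s.
2. the jaw is wound back at least 20 mm (value of joint jaw above 0.02 m), for 0.2 s.
At the end, for the whole second after the job is handed in: The jaw stands still, at least 20 mm back from where it clamped; the lever is still thrown over (handle at least 24 mm to the +x side in the cramp's frame); the board lies flat within 10 mm of where it was (value of joint jaw above 0.02 m and velocity of joint jaw between -0.01 and 0.01 m/s and x of handle_mid in the frame of cramp above 0.024 m and distance of board from where it was at the start of the episode below 0.01 m and angle between board's own z axis and vertical below 0.1 rad); the robot touches nothing.
It fails at once if the joint is over-squeezed: more than 62 N between pad and board (contact force between pad and board above 62 N).
It fails at once if the robot forces the lever or pawl with more than 35 N (contact force between any of the fingers, the arm and lever above 35 N).
It fails at once if the crank is wrenched back against the biting pawl: more than 50 N between wheel and pawl (contact force between wheel and lever above 50 N).
It fails at once if the board is knocked more than 15 mm (distance of board from where it was at the start of the episode above 0.015 m).
It fails at once if a bystander is pushed more than 30 mm (distance of any of cup, glue, phone from where it was at the start of the episode above 0.03 m).
It also fails if it takes over 67 s, if anything falls off the work surface, if the arm or the gripper's body presses on something with over 40 N, if the wrist force passes 120 N, or if a joint passes its speed limit or range.

## Robot

A 6-joint arm with a two-finger parallel gripper is mounted at the origin on the work surface. World frame = base frame: x ahead of the robot, y to its left, z up, the work surface at z = 0. Lengths are in m, angles in rad, forces in N, time in s.
With the tool pointing down it reaches from about 0.275 to 0.85 m from the base axis. Payload 19 kg.
Tool frame: the origin (TCP) lies between the finger pads; the fingertips stand 17 mm ahead of it and the grasp point (between the pads) lies 2 mm behind it; z points along the fingers, y is the line along which they close (so a half turn about z gives the same grasp; the last joint's range is limited). The gripper opens to 85 mm and grips with 20 to 120 N. Pads are 22 mm wide; open, the fingers measure 114 mm over their backs; the gripper's body (76 mm by 85 mm) begins 54 mm behind the grasp point. The pads swing forward as they close: fully open they stand 13 mm farther back than shut.
Start: joints at [1.181, 0.15, 1.437, -0, 1.554, -0.134], TCP at [0.145, 0.556, 0.228] pointing down, gripper open.
Joint ranges: [-2.8, 2.8], [-0.68, 2.1], [0.12, 2.68], [-1.39, 4.53], [0.16, 2.79], [-2.81, 2.81]. Speed limits (rad/s): [1.89, 1.89, 2.22, 3.01, 3.01, 3.01].

## Interface

Orientations are given as a unit quaternion [w, x, y, z].
In Python, from cell import bot gives the robot as it stands. The module is installed in compiled form; this text tells all that it offers.
- The arm moves only by the tool arm_command, never from a script. Its argument "increments" is a list of rows, each an object with "slide": the shift along the tool's x, y, z in mm, a list of three; "turn": the turn about the tool's z in rad. In form: [{"slide": [dx, dy, dz], "turn": turn}, ...]. A call has 1 to 5 rows; each row is the pose to reach, as a shift and turn from the pose commanded when the call began, along the tool's axes at that moment; what a row does not reach only later rows make up. A row lasts 1/12 s, in which the tool goes at most 41.7 mm and 7.16 degrees, less where a joint would pass 70% of its speed; a pose out of reach is approached as far as the arm can. A call with a gripper value outside its range is refused whole. "gripper" is the finger opening in mm, from 0 to 85.4, set as the call begins (left out, the last holds). The fingers move at their own pace and stop on an object; "newtons" is the grip in N (left out, the last holds). Time passes only in rows, so rows that repeat a pose let the fingers close. It gives the time, the measured TCP pose, the force, the opening and the grip force at its end, in the units of the state.
- bot.state(): the state, without advancing time (a new reading comes with each control period).
- bot.capture(name): name is "side" or "top" or "wrist"; returns a dict with "pixels" (480x640x3 uint8, blue, green, red), "depth" (480x640 float32, m along the optical axis (not along the pixel's ray), 0 where there is no reading), "mtx" (3x3 intrinsics, pixels), "dist_coeffs" ([k1, k2, p1, p2, k3] as OpenCV has them; the pictures are not rectified), "R" (3x3) and "t" (3): a world point X has camera coordinates R X + t. Camera axes: x right, y down, z forward; pixel columns grow to the right and rows downward; lengths in m; the calibration is good to about 2 mm. A picture is of the moment at which its call begins.
- bot.hand_in(): hands the job in; it is judged then, once.
The state is a dict: "time": time; "joint_positions": joint angles; "joint_vel": joint speeds; "joint_torque": joint torques, N m; "ee_pos": TCP position; "ee_rot": TCP orientation; "force": force on the tool from outside, world axes, zero at the start; "moment": the same for the moment, N m; "opening": opening from 0.0 (shut) to 1.0 (fully open); "finger_force": force on a finger pad.
Only numpy, scipy, OpenCV 4.12 (cv2) and the standard library are available. Lean on these libraries where they do the work, as an engineer would, in place of code of your own. Each camera call takes 0.05 s, during which the arm holds its last target. There are 200 camera calls.

## Working session

There is one attempt and no reset: what is moved stays moved. The work goes in short steps, Python scripts to look and compute and a tool call to move; the robot and the scene stay as the last step left them, time stands still between calls to the robot, and variables do not carry over. Pictures are saved under pics/ and viewed, at most 10 in all, crops included, and the job is handed in when it is done.

Besides the shell and the picture viewer there is one more tool, called after "Request:" as name(argument=value, ...), one argument or row to a line, values as JSON. arm_command: Moves the arm, as the interface text tells. Its arguments: {"type":"object","properties":{"increments":{"type":"array"},"gripper":{"type":"number"},"newtons":{"type":"number"}},"required":["increments"]}

```bash
mkdir -p pics; ls; cat > h.py <<'E'
import numpy as np, cv2
from cell import bot
def ray(c,u,v):
    n=cv2.undistortPoints(np.array([[[u,v]]],float),c["mtx"] if isinstance(c["mtx"],np.ndarray) else np.array(c["mtx"]),np.array(c["dist_coeffs"]))[0,0]
    R=np.array(c["R"]);t=np.array(c["t"])
    return -R.T@t, R.T@np.array([n[0],n[1],1])
def onplane(c,u,v,z):
    o,d=ray(c,u,v); return o+d*(z-o[2])/d[2]
E
python3 - <<'E'
from h import *
for n in ["top","side"]:
    c=bot.capture(n); cv2.imwrite(f"pics/{n}1.png",c["pixels"]); np.savez(f"{n}1.npz",**c)
    print(n,-np.array(c["R"]).T@np.array(c["t"]))
s=bot.state();print(s)
E
```

```text
pics
top [ 0.29878672 -0.02670214  1.16292068]
side [ 0.48496549 -0.69968461  0.90729696]
{'time': 0.1, 'joint_positions': array([ 1.18100294e+00,  1.50912713e-01,  1.43794987e+00, -2.27070084e-05,
        1.55379911e+00, -1.33988461e-01]), 'joint_vel': array([-0.00175137, -0.00135728, -0.00143716,  0.00018035, -0.00049235,
       -0.00041776]), 'joint_torque': array([ 7.52418215e-03, -7.14370680e+01, -5.71798396e+01,  6.83206758e-05,
        6.94139191e-03, -1.39536710e-04]), 'ee_pos': array([0.14542253, 0.55607403, 0.22715761]), 'ee_rot': array([-1.27427085e-04,  1.27553805e-01,  9.91831508e-01, -5.19235143e-04]), 'force': array([-0.06872332,  0.23099061, -0.32875805]), 'moment': array([-0.03341274,  0.02181754, -0.00035935]), 'finger_force': 0.0, 'opening': 1.0018478817146064}
```

View pics/top1.png

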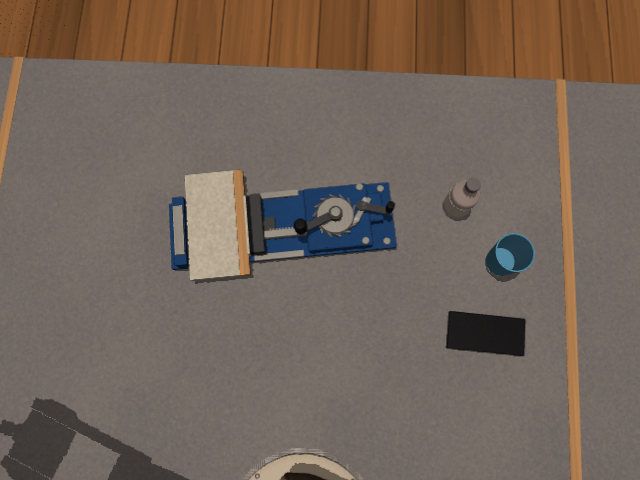

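View pics/side1.png

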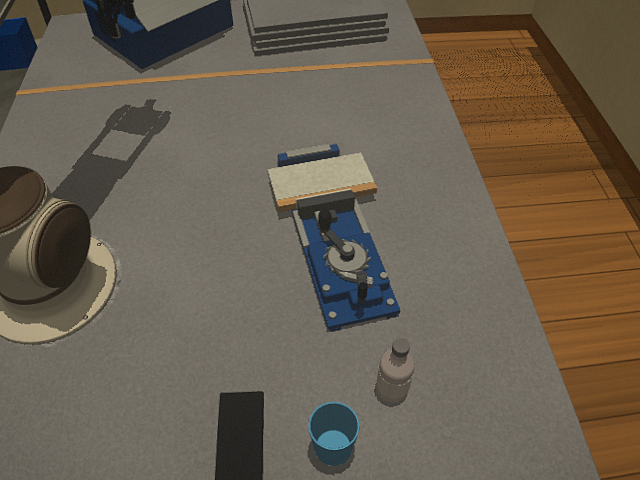

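The top view shows the knob at about (300,226), the wheel hub at (336,213) and the handle at (390,207). The board lies to the left, around (215,225), and the bed ends at columns 170 and 396. Bottle, cup and phone are on the right. The side view shows the same layout from the -y side.

```bash
python3 - <<'E'
from h import *
c=dict(np.load("top1.npz")); im=c["pixels"]; hsv=cv2.cvtColor(im,cv2.COLOR_BGR2HSV)
m=((hsv[...,0]>100)&(hsv[...,0]<125)&(hsv[...,1]>140)&(hsv[...,2]>50)).astype(np.uint8)
m[:,430:]=0
n,l,st,ce=cv2.connectedComponentsWithStats(m); print([(s.tolist()) for s in st if s[4]>30])
ys,xs=np.nonzero(m)
P=np.array([onplane(c,u,v,.02)[:2] for u,v in zip(xs,ys)])
r=cv2.minAreaRect((P*1000).astype(np.float32)); print("rect mm",r)
b=(hsv[...,2]<45)
for nm,(x0,x1,y0,y1),z in [("knob",(285,315,210,240),.113),("handle",(380,405,195,220),.106)]:
    s=np.zeros_like(m); s[y0:y1,x0:x1]=b[y0:y1,x0:x1]
    yy,xx=np.nonzero(s); print(nm,xx.mean(),yy.mean(),len(xx),onplane(c,xx.mean(),yy.mean(),z), np.nanmin(c["depth"][yy,xx]))
for u,v in [(336,214)]: print("wheel",onplane(c,u,v,.057))
big=cv2.resize(im[160:290,160:420],None,fx=3,fy=3,interpolation=cv2.INTER_CUBIC); cv2.imwrite("pics/crop1.png",big)
E
```

```text
[[0, 0, 640, 480, 301695], [262, 183, 128, 45, 2357], [169, 197, 18, 72, 416], [266, 211, 130, 46, 2670]]
rect mm ((585.38916015625, 76.43307495117188), (149.79171752929688, 457.3399658203125), 8.349259376525879)
knob 300.85310734463275 226.4463276836158 177 [0.55592394 0.02988466 0.113     ] 1.0773758
handle 389.0352941176471 207.64705882352942 85 [ 0.60269832 -0.13572428  0.106     ] 1.0921581
wheel [ 0.59852254 -0.03557641  0.057     ]
```

View pics/crop1.png

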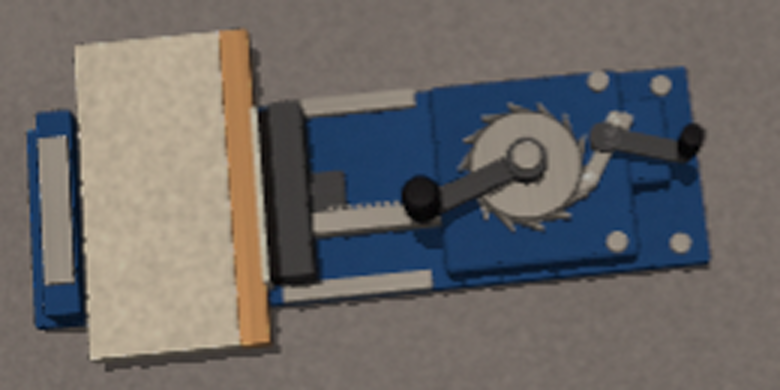

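The crop (3x, offset 160,160) shows the hub at (526,157), lever pin at (605,135), handle at (690,138) and knob at (421,198). The bed's near edge runs (270,302) to (708,262), and the drive end runs (685,68) to (708,262).

```bash
python3 - <<'E'
from h import *
c=dict(np.load("top1.npz"))
f=lambda x,y,z: onplane(c,160+(x+.5)/3-.5,160+(y+.5)/3-.5,z)*1000
for n,x,y,z in [("A",270,302,20),("B",708,262,20),("C",685,68,20),("hub",526,157,70),("wheel",526,163,57),("pin",605,135,57),("knobtop",421,196,113),("handtop",691,136,106),("boardTL",75,44,38),("boardTR",246,29,38),("boardBL",91,360,38),("boardBR",269,344,38),("stopT",30,130,40),("stopB",38,328,40)]:
    print(n,f(x,y,z/1000).round(1))
d=c["depth"]
for n,x,y in [("hub",526,157),("wheel",545,180),("knob",421,196),("hand",691,136),("arm",470,180),("leverarm",650,143),("pin",605,135),("head",470,240)]:
    u,v=round(160+x/3),round(160+y/3); o,dd=ray(c,u,v); R=c["R"]; p=o+dd*d[v,u]/(R@dd)[2]; print(n,p.round(4))
c=dict(np.load("side1.npz")); hsv=cv2.cvtColor(c["pixels"],cv2.COLOR_BGR2HSV)
print("side knobtop",onplane(c,324,214,.113),"handtop",onplane(c,362,278,.106))
cv2.imwrite("pics/crop2.png",cv2.resize(c["pixels"][190:340,260:410],None,fx=4,fy=4,interpolation=cv2.INTER_CUBIC))
E
```

```text
A [503.1 134.4  20. ]
B [ 545.1 -160.1   20. ]
C [ 682.1 -141.1   20. ]
hub [599.  -33.3  70. ]
wheel [598.4 -33.6  57. ]
pin [620.3 -85.3  57. ]
knobtop [558.6  31.7 113. ]
handtop [ 608.  -137.4  106. ]
boardTL [673.4 280.2  38. ]
boardTR [689.7 163.1  38. ]
boardBL [455.2 247.4  38. ]
boardBR [471.7 130.4  38. ]
stopT [610.1 304.1  40. ]
stopB [474.5 284.3  40. ]
hub [ 0.5949 -0.0332  0.085 ]
wheel [ 0.5861 -0.048   0.0597]
knob [0.5582 0.0315 0.1148]
hand [ 0.6093 -0.1379  0.1017]
arm [0.5811 0.0013 0.0698]
leverarm [ 0.6131 -0.1163  0.0631]
pin [ 0.6186 -0.0865  0.0606]
head [ 5.472e-01 -1.000e-04  4.140e-02]
side knobtop [0.56261151 0.02794022 0.113     ] handtop [ 0.61292513 -0.12398571  0.106     ]
```

View pics/crop2.png

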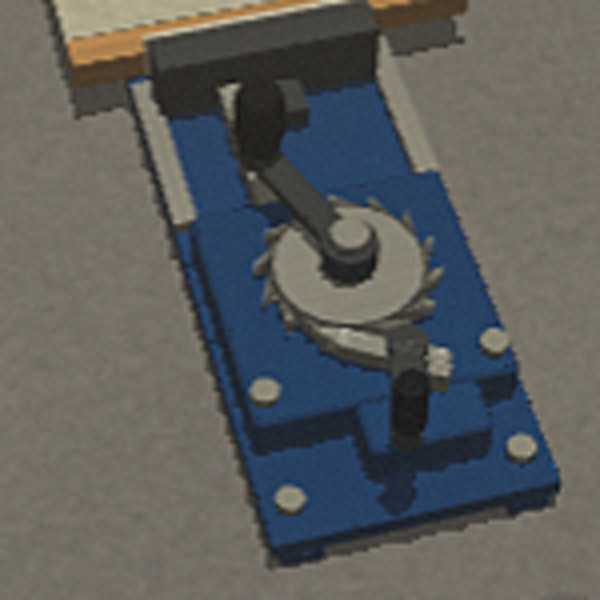

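Request:
arm_command(
  increments=[
    {"slide": [-29,-29,0],"turn": 0},
    {"slide": [-59,-57,0],"turn": 0},
    {"slide": [-88,-86,0],"turn": 0},
    {"slide": [-118,-114,0],"turn": 0},
    {"slide": [-147,-143,0],"turn": 0},
  ],
  gripper=0,
  newtons=25,
)

```text
time: 0.52
ee_pos: [0.2519, 0.379, 0.2274]
ee_rot: [-0.0, 0.127, 0.992, -0.0]
force: [1.4, 0.7, -0.1]
opening: 0.3
finger_force: 0.0
```

Request:
arm_command(
  increments=[
    {"slide": [-29,-29,0],"turn": 0},
    {"slide": [-59,-57,0],"turn": 0},
    {"slide": [-88,-86,0],"turn": 0},
    {"slide": [-118,-114,0],"turn": 0},
    {"slide": [-147,-143,0],"turn": 0},
  ],
)

```text
time: 0.93
ee_pos: [0.358, 0.2033, 0.2277]
ee_rot: [0.0, 0.127, 0.992, 0.0]
force: [1.1, 0.7, -0.9]
opening: 0.003
finger_force: 0.0
```

Request:
arm_command(
  increments=[
    {"slide": [-29,-29,0],"turn": 0},
    {"slide": [-59,-57,0],"turn": 0},
    {"slide": [-88,-86,0],"turn": 0},
    {"slide": [-118,-114,0],"turn": 0},
    {"slide": [-147,-143,0],"turn": 0},
  ],
)

```text
time: 1.35
ee_pos: [0.4641, 0.0275, 0.2276]
ee_rot: [0.0, 0.128, 0.992, 0.0]
force: [0.8, 0.4, 0.7]
opening: 0.002
finger_force: 0.0
```

Request:
arm_command(
  increments=[
    {"slide": [-29,-29,0],"turn": 0},
    {"slide": [-59,-57,0],"turn": 0},
    {"slide": [-88,-86,0],"turn": 0},
    {"slide": [-118,-114,0],"turn": 0},
    {"slide": [-147,-143,0],"turn": 0},
  ],
)

```text
time: 1.77
ee_pos: [0.5703, -0.1479, 0.2273]
ee_rot: [-0.0, 0.128, 0.992, 0.0]
force: [0.4, 0.0, -0.0]
opening: -0.002
finger_force: 0.0
```

Request:
arm_command(
  increments=[
    {"slide": [0,0,0],"turn": 0.12},
    {"slide": [0,0,0],"turn": 0.24},
    {"slide": [0,0,0],"turn": 0.36},
    {"slide": [0,0,0],"turn": 0.48},
    {"slide": [0,0,0],"turn": 0.6},
  ],
)

```text
time: 2.18
ee_pos: [0.5695, -0.146, 0.2273]
ee_rot: [-0.0, 0.418, 0.909, -0.0]
force: [0.2, 0.3, 0.4]
opening: 0.001
finger_force: 0.0
```

Request:
arm_command(
  increments=[
    {"slide": [0,0,0],"turn": 0.12},
    {"slide": [0,0,0],"turn": 0.24},
    {"slide": [0,0,0],"turn": 0.36},
    {"slide": [0,0,0],"turn": 0.48},
    {"slide": [0,0,0],"turn": 0.57},
  ],
)

```text
time: 2.6
ee_pos: [0.5695, -0.1459, 0.2274]
ee_rot: [-0.0, 0.656, 0.754, -0.0]
force: [-0.5, 0.3, 0.5]
opening: 0.003
finger_force: 0.0
```

```bash
python3 - <<'E'
from h import *
c=bot.capture("wrist"); cv2.imwrite("pics/w1.png",c["pixels"]); np.savez("w1.npz",**c)
E
```

```text
(no output)
```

View pics/w1.png

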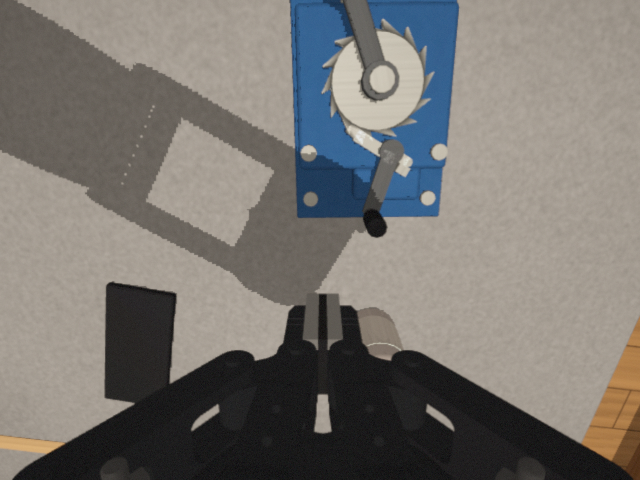

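The wrist view shows the handle top at about (376,226), hub (380,79), wheel centre (378,81), and the bottle partly hidden behind the fingers near (380,330). Next I check that there is room beside the bottle.

```bash
python3 - <<'E'
from h import *
w=dict(np.load("w1.npz")); t=dict(np.load("top1.npz"))
wh=onplane(w,378,81,.057); 
hb=onplane(w,381,79,.085); pin=onplane(w,392,152,.065)
ht=onplane(w,376,228,.106); hbot=onplane(w,374,215,.074)
print("wheel",wh,"hub",hb,"pin",pin,"handtop",ht)
print("bottle cap",onplane(t,473,185,.15),"base",onplane(t,459,205,.02),"cup",onplane(t,515,252,.095))
m=(cv2.cvtColor(w["pixels"],cv2.COLOR_BGR2HSV)[...,2]<45); s=np.zeros_like(m); s[205:240,355:392]=m[205:240,355:392]
yy,xx=np.nonzero(s); print(xx.min(),xx.max(),yy.min(),yy.max(),len(xx)); print("centroid",onplane(w,xx.mean(),yy.mean(),.09))
cv=np.array([.139,-.989,0])
ex=np.array([.989,.14]); ey=np.array([-.14,.989])
for n,p in [("hand",ht),("pin",pin)]:
    d=(p-wh)[:2]; print(n,"rel wheel cramp mm",1000*d@ex,1000*d@ey)
E
```

```text
wheel [ 0.5973349 -0.0323425  0.057    ] hub [ 0.59571406 -0.03382124  0.085     ] pin [ 0.61731597 -0.08415303  0.065     ] handtop [ 0.60831832 -0.13820687  0.106     ]
bottle cap [ 0.64111031 -0.28528957  0.15      ] base [ 0.64022264 -0.28910669  0.02      ] cup [ 0.53026086 -0.37846793  0.095     ]
363 385 209 236 453
centroid [ 0.6089424  -0.13823541  0.09      ]
hand rel wheel cramp mm -3.958410379797489 -106.23754124193123
pin rel wheel cramp mm 12.507798024860156 -54.03796068055469
```

Request:
arm_command(
  increments=[
    {"slide": [0,0,40],"turn": 0},
    {"slide": [0,0,80],"turn": 0},
    {"slide": [0,0,115],"turn": 0},
    {"slide": [0,0,127],"turn": 0},
    {"slide": [0,0,127],"turn": 0},
  ],
)

```text
time: 3.07
ee_pos: [0.5683, -0.1454, 0.0979]
ee_rot: [-0.002, 0.653, 0.757, -0.001]
force: [-0.7, -0.5, 0.7]
opening: 0.0
finger_force: 0.0
```

Request:
arm_command(
  increments=[
    {"slide": [0,4,0],"turn": 0},
    {"slide": [0,8,0],"turn": 0},
    {"slide": [0,12,0],"turn": 0},
    {"slide": [0,16,0],"turn": 0},
    {"slide": [0,18,0],"turn": 0},
  ],
)

```text
time: 3.48
ee_pos: [0.5885, -0.1434, 0.1018]
ee_rot: [0.001, 0.654, 0.757, 0.0]
force: [-0.7, -0.7, 0.5]
opening: 0.0
finger_force: 0.0
```

Request:
arm_command(
  increments=[
    {"slide": [0,3,0],"turn": 0},
    {"slide": [0,6,0],"turn": 0},
    {"slide": [0,9,0],"turn": 0},
    {"slide": [0,12,0],"turn": 0},
    {"slide": [0,12,0],"turn": 0},
  ],
)

```text
time: 3.9
ee_pos: [0.5996, -0.1416, 0.1006]
ee_rot: [-0.0, 0.654, 0.756, -0.0]
force: [-1.1, -0.7, -0.0]
opening: 0.0
finger_force: 0.5
```

Request:
arm_command(
  increments=[
    {"slide": [0,2,0],"turn": 0},
    {"slide": [0,4,0],"turn": 0},
    {"slide": [0,6,0],"turn": 0},
    {"slide": [0,8,0],"turn": 0},
    {"slide": [0,10,0],"turn": 0},
  ],
)

```text
time: 4.32
ee_pos: [0.6093, -0.1402, 0.1006]
ee_rot: [-0.0, 0.654, 0.756, -0.0]
force: [-2.8, -2.0, -0.7]
opening: -0.002
finger_force: 1.5
```

```bash
python3 - <<'E'
from h import *
c=bot.capture("wrist"); np.savez("w2.npz",**c)
d=c["pixels"]; cv2.imwrite("pics/w2.png",d); print(bot.state()["ee_pos"],bot.state()["force"])
E
```

```text
[ 0.6096411  -0.14005478  0.10066269] [-2.6081629  -1.3200369  -0.24333511]
```

View pics/w2.png

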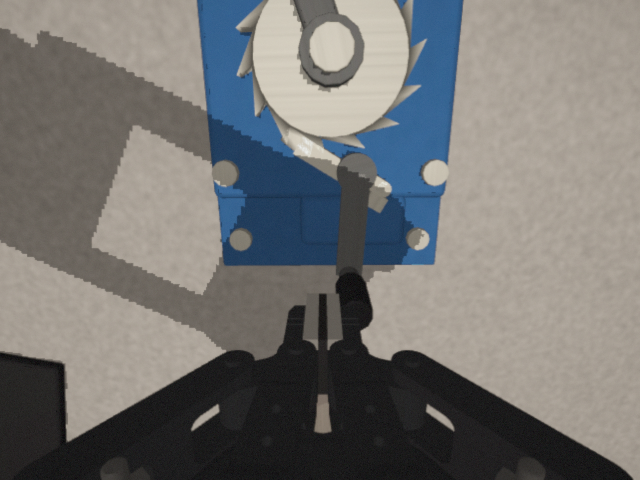

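The fingertips at about (323,310) touch the handle at (356,300), and the lever is roughly half over. About 17 mm is left.

Request:
arm_command(
  increments=[
    {"slide": [0,3,0],"turn": 0},
    {"slide": [0,6,0],"turn": 0},
    {"slide": [0,9,0],"turn": 0},
    {"slide": [0,11,0],"turn": 0},
    {"slide": [0,12,0],"turn": 0},
  ],
)

```text
time: 4.78
ee_pos: [0.6214, -0.1383, 0.1007]
ee_rot: [-0.0, 0.654, 0.757, -0.0]
force: [-3.8, -2.8, 0.8]
opening: 0.002
finger_force: 1.4
```

Request:
arm_command(
  increments=[
    {"slide": [0,1,0],"turn": 0},
    {"slide": [0,2,0],"turn": 0},
    {"slide": [0,2,0],"turn": 0},
  ],
)

```text
time: 5.03
ee_pos: [0.6232, -0.138, 0.1007]
ee_rot: [-0.0, 0.654, 0.756, 0.0]
force: [-1.8, -1.5, -1.1]
opening: -0.003
finger_force: 1.0
```

Request:
arm_command(
  increments=[
    {"slide": [0,0.7,0],"turn": 0},
    {"slide": [0,1.4,0],"turn": 0},
    {"slide": [0,1.4,0],"turn": 0},
  ],
)

```text
time: 5.28
ee_pos: [0.6245, -0.1378, 0.1007]
ee_rot: [-0.0, 0.654, 0.756, -0.0]
force: [-2.4, -0.5, -0.5]
opening: -0.001
finger_force: 1.3
```

Request:
arm_command(
  increments=[
    {"slide": [0,0.7,0],"turn": 0},
    {"slide": [0,1.4,0],"turn": 0},
    {"slide": [0,1.4,0],"turn": 0},
  ],
)

```text
time: 5.53
ee_pos: [0.6259, -0.1376, 0.1007]
ee_rot: [-0.0, 0.654, 0.756, 0.0]
force: [-2.2, -0.0, 1.0]
opening: 0.002
finger_force: 1.4
```

```bash
python3 - <<'E'
from h import *
for n in ["wrist","top","side"]:
    c=bot.capture(n); np.savez(n+"3.npz",**c)
    if n=="wrist":
        m=(cv2.cvtColor(c["pixels"],cv2.COLOR_BGR2HSV)[...,2]<45); s=m[272:300,335:400]; yy,xx=np.nonzero(s); print(xx.min()+335,xx.max()+335,len(xx))
        for r in (275,280,285,290): x=np.nonzero(m[r,335:420])[0]+335; print(r,x.min() if len(x) else 0,x.max() if len(x) else 0)
        print([onplane(c,357,v,.106)*1000 for v in (275,)], bot.state()["force"])
E
```

```text
336 369 795
275 339 362
280 337 364
285 336 365
290 336 367
[array([ 636.48236415, -116.94035095,  106.        ])] [-2.98476338  0.64154001 -0.18898642]
```

Request:
arm_command(
  increments=[
    {"slide": [0,0.7,0],"turn": 0},
    {"slide": [0,1.2,0],"turn": 0},
    {"slide": [0,1.2,0],"turn": 0},
  ],
)

```text
time: 5.93
ee_pos: [0.6271, -0.1374, 0.1007]
ee_rot: [-0.0, 0.654, 0.756, -0.0]
force: [-2.8, 1.4, -0.4]
opening: 0.001
finger_force: 1.5
```

Request:
arm_command(
  increments=[
    {"slide": [0,0.7,0],"turn": 0},
    {"slide": [0,1,0],"turn": 0},
    {"slide": [0,1,0],"turn": 0},
  ],
)

```text
time: 6.18
ee_pos: [0.628, -0.1373, 0.1007]
ee_rot: [-0.0, 0.654, 0.756, -0.0]
force: [-3.7, 0.9, 0.8]
opening: -0.0
finger_force: 1.6
```

Request:
arm_command(
  increments=[
    {"slide": [0,0.7,0],"turn": 0},
    {"slide": [0,1,0],"turn": 0},
    {"slide": [0,1,0],"turn": 0},
  ],
)

```text
time: 6.43
ee_pos: [0.629, -0.1372, 0.1007]
ee_rot: [-0.0, 0.654, 0.756, -0.0]
force: [-4.5, 0.8, -0.7]
opening: -0.003
finger_force: 1.6
```

Request:
arm_command(
  increments=[
    {"slide": [0,0.7,0],"turn": 0},
    {"slide": [0,1,0],"turn": 0},
    {"slide": [0,1,0],"turn": 0},
  ],
)

```text
time: 6.68
ee_pos: [0.63, -0.1371, 0.1007]
ee_rot: [-0.0, 0.654, 0.756, -0.0]
force: [-3.9, 2.1, -0.6]
opening: 0.003
finger_force: 1.7
```

Request:
arm_command(
  increments=[
    {"slide": [0,0.7,0],"turn": 0},
    {"slide": [0,1,0],"turn": 0},
    {"slide": [0,1,0],"turn": 0},
  ],
)

```text
time: 6.93
ee_pos: [0.631, -0.1369, 0.1007]
ee_rot: [0.0, 0.654, 0.756, -0.0]
force: [-3.7, 1.7, -0.5]
opening: -0.001
finger_force: 1.8
```

Request:
arm_command(
  increments=[
    {"slide": [0,0.7,0],"turn": 0},
    {"slide": [0,1,0],"turn": 0},
    {"slide": [0,1,0],"turn": 0},
  ],
)

```text
time: 7.18
ee_pos: [0.6315, -0.1369, 0.1006]
ee_rot: [-0.0, 0.654, 0.756, -0.0]
force: [-9.4, 1.0, 0.5]
opening: 0.004
finger_force: 4.2
```

```bash
python3 - <<'E'
from h import *
c=bot.capture("wrist"); cv2.imwrite("pics/w4.png",c["pixels"][:360]); print(bot.state()["ee_pos"],bot.state()["force"])
E
```

```text
[ 0.63148155 -0.13685695  0.10057109] [-8.7078337   2.24434333  1.20706857]
```

View pics/w4.png

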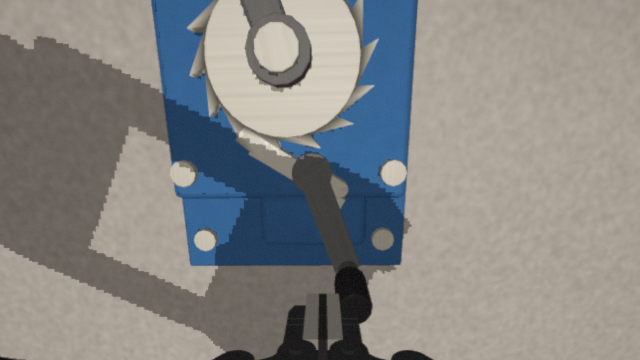

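The lever is at its stop: the force rose to 9 N, with the handle at (353,290) and the lever arm slanting to the +x side. The pawl at (265,150) is still on the teeth. Next I back off, rise and go to the knob.

Request:
arm_command(
  increments=[
    {"slide": [0,-8,0],"turn": 0},
    {"slide": [0,-8,-30],"turn": 0},
    {"slide": [0,-8,-65],"turn": 0},
    {"slide": [0,-8,-90],"turn": 0},
    {"slide": [0,-8,-90],"turn": 0},
  ],
)

```text
time: 7.65
ee_pos: [0.6257, -0.1388, 0.1972]
ee_rot: [0.004, 0.654, 0.756, 0.002]
force: [0.3, -0.2, 0.1]
opening: 0.003
finger_force: 0.0
```

Request:
arm_command(
  increments=[
    {"slide": [40,-9,0],"turn": 0.08},
    {"slide": [78,-18,0],"turn": 0.16},
    {"slide": [116,-27,0],"turn": 0.24},
    {"slide": [152,-36,0],"turn": 0.32},
    {"slide": [177,-41,0],"turn": 0.39},
  ],
  gripper=60,
)

```text
time: 8.07
ee_pos: [0.5566, 0.0335, 0.1912]
ee_rot: [0.0, 0.789, 0.614, 0.001]
force: [0.1, -0.0, 0.8]
opening: 0.698
finger_force: 0.0
```

Request:
arm_command(
  increments=[
    {"slide": [0,0,0],"turn": 0},
    {"slide": [0,0,0],"turn": 0},
  ],
)

```text
time: 8.23
ee_pos: [0.5578, 0.0321, 0.1913]
ee_rot: [0.001, 0.787, 0.616, 0.001]
force: [-0.3, -0.2, 0.3]
opening: 0.701
finger_force: 0.0
```

```bash
python3 - <<'E'
from h import *
c=bot.capture("wrist"); cv2.imwrite("pics/w5.png",c["pixels"]); np.savez("w5.npz",**c); print(bot.state()["ee_pos"],bot.state()["ee_rot"])
E
```

```text
[0.55810332 0.03122525 0.1910979 ] [6.49755448e-04 7.87634519e-01 6.16142246e-01 4.18376659e-04]
```

View pics/w5.png

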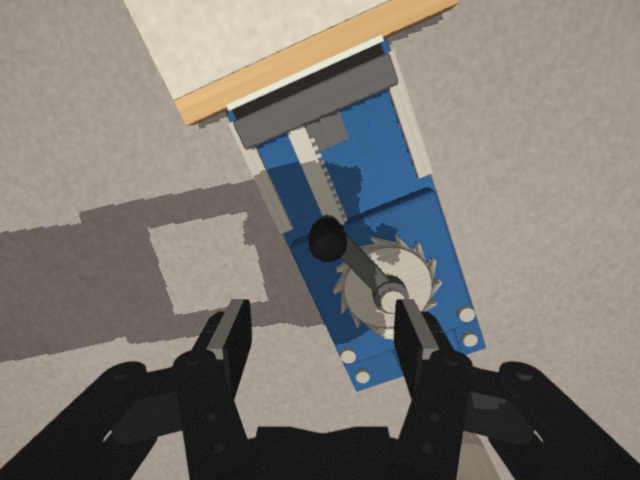

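The knob top is at (328,240), midway between the fingertips at columns 245 and 402. I turned the wrong way, so I turn back by 0.78 rad while measuring.

Request:
arm_command(
  increments=[
    {"slide": [0,0,0],"turn": -0.12},
    {"slide": [0,0,0],"turn": -0.24},
    {"slide": [0,0,0],"turn": -0.36},
    {"slide": [0,0,0],"turn": -0.48},
    {"slide": [0,0,0],"turn": -0.6},
  ],
)

```text
time: 8.7
ee_pos: [0.5584, 0.0298, 0.1906]
ee_rot: [0.0, 0.569, 0.822, -0.0]
force: [1.1, 0.2, 0.5]
opening: 0.702
finger_force: 0.0
```

Request:
arm_command(
  increments=[
    {"slide": [0,0,0],"turn": -0.1},
    {"slide": [0,0,0],"turn": -0.18},
    {"slide": [0,0,0],"turn": -0.18},
  ],
)

```text
time: 8.95
ee_pos: [0.5584, 0.0299, 0.1905]
ee_rot: [0.0, 0.493, 0.87, -0.0]
force: [0.3, -0.4, 0.6]
opening: 0.7
finger_force: 0.0
```

```bash
python3 - <<'E'
from h import *
from scipy.spatial.transform import Rotation as Ro
def blob(c):
    m=(cv2.cvtColor(c["pixels"],cv2.COLOR_BGR2HSV)[...,2]<40).astype(np.uint8); m[300:]=0
    n,l,st,ce=cv2.connectedComponentsWithStats(m); return [(st[i].tolist(),ce[i].round(1).tolist()) for i in range(1,n) if st[i,4]>300]
w=dict(np.load("w5.npz")); print(blob(w)); print(onplane(w,328,241,.113), "hub",onplane(w,395,301,.085),"wheel",onplane(w,391,288,.057))
c=bot.capture("wrist"); b=blob(c); print(b)
for s,ce in b: print(onplane(c,*ce,.105)*1000)
s=bot.state(); q=s["ee_rot"]; R=Ro.from_quat([q[1],q[2],q[3],q[0]]).as_matrix(); print(s["ee_pos"]); print(R.round(3)); print(s["joint_positions"].round(2))
E
```

```text
[([309, 217, 38, 45, 1336], [327.3, 239.3])]
[0.56206928 0.03710143 0.113     ] hub [ 0.59821525 -0.03051037  0.085     ] wheel [ 0.59967203 -0.03345744  0.057     ]
[([310, 218, 37, 45, 1335], [327.9, 240.4])]
[558.9193062   35.27775857 105.        ]
[0.55830132 0.03010532 0.19057001]
[[-0.508  0.861  0.   ]
 [ 0.861  0.508 -0.   ]
 [-0.    -0.    -1.   ]]
[-0.08  0.13  1.53 -0.    1.48 -0.62]
```

Request:
arm_command(
  increments=[
    {"slide": [2,2.5,35],"turn": 0},
    {"slide": [2,2.5,70],"turn": 0},
    {"slide": [2,2.5,88],"turn": 0},
    {"slide": [2,2.5,92],"turn": 0},
    {"slide": [2,2.5,92],"turn": 0},
  ],
)

```text
time: 9.42
ee_pos: [0.5588, 0.0337, 0.0979]
ee_rot: [-0.001, 0.496, 0.868, -0.0]
force: [-0.5, -1.0, 0.7]
opening: 0.7
finger_force: 0.0
```

Request:
arm_command(
  increments=[
    {"slide": [0,0,0],"turn": 0},
    {"slide": [0,0,0],"turn": 0},
    {"slide": [0,0,0],"turn": 0},
  ],
  gripper=30,
  newtons=20,
)

```text
time: 9.67
ee_pos: [0.5598, 0.0341, 0.1002]
ee_rot: [0.001, 0.495, 0.869, 0.0]
force: [-0.2, 0.3, 0.1]
opening: 0.35
finger_force: 0.0
```

Request:
arm_command(
  increments=[
    {"slide": [0,0,0],"turn": 0},
    {"slide": [0,0,0],"turn": 0},
    {"slide": [0,0,0],"turn": 0},
    {"slide": [0,0,0],"turn": 0},
  ],
  gripper=20,
  newtons=20,
)

```text
time: 10.0
ee_pos: [0.5594, 0.0344, 0.0995]
ee_rot: [0.0, 0.495, 0.869, 0.0]
force: [0.5, 2.2, 7.0]
opening: 0.283
finger_force: 20.0
```

Request:
arm_command(
  increments=[
    {"slide": [0,1,0],"turn": 0},
    {"slide": [0,2,0],"turn": 0},
    {"slide": [0,3,0],"turn": 0},
    {"slide": [0,3,0],"turn": 0},
  ],
)

```text
time: 10.33
ee_pos: [0.562, 0.0359, 0.0993]
ee_rot: [0.0, 0.495, 0.869, 0.0]
force: [-0.4, 1.9, 7.1]
opening: 0.286
finger_force: 20.0
```

Request:
arm_command(
  increments=[
    {"slide": [0,1,0],"turn": 0},
    {"slide": [0,2,0],"turn": 0},
    {"slide": [0,2,0],"turn": 0},
  ],
)

```text
time: 10.58
ee_pos: [0.5636, 0.0368, 0.0993]
ee_rot: [0.0, 0.495, 0.869, 0.0]
force: [-0.6, 0.4, 6.8]
opening: 0.289
finger_force: 20.0
```

Request:
arm_command(
  increments=[
    {"slide": [-0.1,1,0],"turn": 0},
    {"slide": [-0.2,2,0],"turn": 0},
    {"slide": [-0.2,2,0],"turn": 0},
  ],
)

```text
time: 10.83
ee_pos: [0.5651, 0.0376, 0.0992]
ee_rot: [0.0, 0.495, 0.869, -0.0]
force: [-4.1, -0.6, 7.1]
opening: 0.287
finger_force: 20.1
```

Request:
arm_command(
  increments=[
    {"slide": [-0.1,0.7,0],"turn": 0},
    {"slide": [-0.2,1.4,0],"turn": 0},
    {"slide": [-0.2,1.4,0],"turn": 0},
  ],
)

```text
time: 11.08
ee_pos: [0.5663, 0.0381, 0.0992]
ee_rot: [-0.0, 0.495, 0.869, -0.0]
force: [-5.6, -0.4, 7.6]
opening: 0.288
finger_force: 20.1
```

Request:
arm_command(
  increments=[
    {"slide": [-0.1,0.5,0],"turn": 0},
    {"slide": [-0.2,1,0],"turn": 0},
    {"slide": [-0.2,1,0],"turn": 0},
  ],
)

```text
time: 11.33
ee_pos: [0.5671, 0.0384, 0.0991]
ee_rot: [-0.0, 0.495, 0.869, -0.0]
force: [-6.3, -1.6, 7.3]
opening: 0.286
finger_force: 20.2
```

```bash
python3 - <<'E'
from h import *
F=[]
for i in range(5):
    c=bot.capture("wrist" if i<4 else "top"); F.append(bot.state()["force"])
    if i==3: np.savez("wk1.npz",**c); W=c
print(np.mean(F,0).round(2),np.std(F,0).round(2), bot.state()["ee_pos"])
cv2.imwrite("pics/w6.png",cv2.resize(W["pixels"][180:420,250:570],None,fx=2,fy=2))
E
```

```text
[-6.28 -0.82  7.95] [0.6  0.49 0.57] [0.5670593  0.03837871 0.09917738]
```

View pics/w6.png

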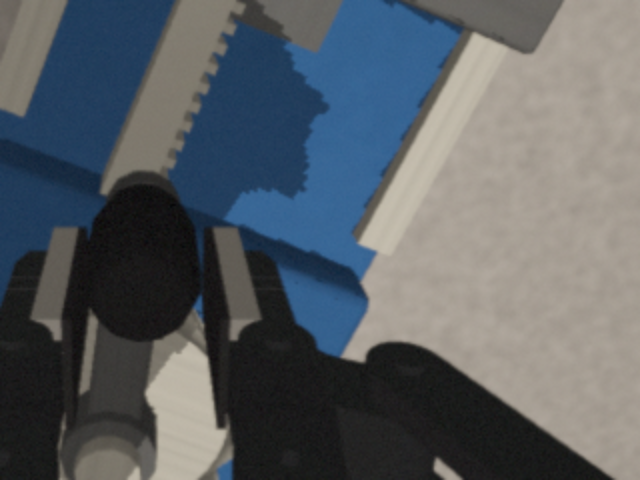

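The knob at crop (145,265) is held between both pads. The pawl is hidden from this view, so I watch it in the side camera by differencing while winding in small steps.

```bash
cat > pw.py <<'E'
from h import *
import sys,os
c=bot.capture("side"); g=cv2.GaussianBlur(cv2.cvtColor(c["pixels"],cv2.COLOR_BGR2GRAY),(3,3),0).astype(int)[240:310,315:400]
if not os.path.exists("ref.npy"): np.save("ref.npy",g)
d=abs(g-np.load("ref.npy")); yy,xx=np.nonzero(d>20)
print("diff px",len(xx), (xx.mean()+315,yy.mean()+240,xx.min()+315,xx.max()+315,yy.min()+240,yy.max()+240) if len(xx) else "")
F=[]
for i in range(2): bot.capture("side"); F.append(bot.state()["force"])
f=np.mean(F,0); print(f.round(2),"tang",f[:2]@np.array([.861,.508]),bot.state()["ee_pos"])
E
python3 pw.py
```

```text
diff px 0 
[-6.57 -0.98  7.87] tang -6.1551751547514675 [0.56704937 0.0383764  0.09915513]
```

Request:
arm_command(
  increments=[
    {"slide": [-0.1,0.4,0],"turn": 0},
    {"slide": [-0.1,0.7,0],"turn": 0},
    {"slide": [-0.1,0.7,0],"turn": 0},
  ],
)

```text
time: 11.98
ee_pos: [0.5676, 0.0386, 0.0991]
ee_rot: [-0.0, 0.495, 0.869, -0.001]
force: [-7.6, -0.9, 8.8]
opening: 0.291
finger_force: 20.2
```

```bash
python3 pw.py
```

```text
diff px 75 (np.float64(349.2266666666667), np.float64(275.81333333333333), np.int64(340), np.int64(372), np.int64(248), np.int64(281))
[-6.67 -0.81  8.89] tang -6.157412217385787 [0.56757655 0.03863784 0.09912465]
```

```bash
python3 - <<'E'
from h import *
r=np.load("ref.npy").astype(np.uint8); g=cv2.cvtColor(bot.capture("side")["pixels"],cv2.COLOR_BGR2GRAY)[240:310,315:400]
cv2.imwrite("pics/pawl.png",cv2.resize(np.hstack([r,g]),None,fx=4.5,fy=4.5,interpolation=cv2.INTER_CUBIC))
E
```

```text
(no output)
```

View pics/pawl.png

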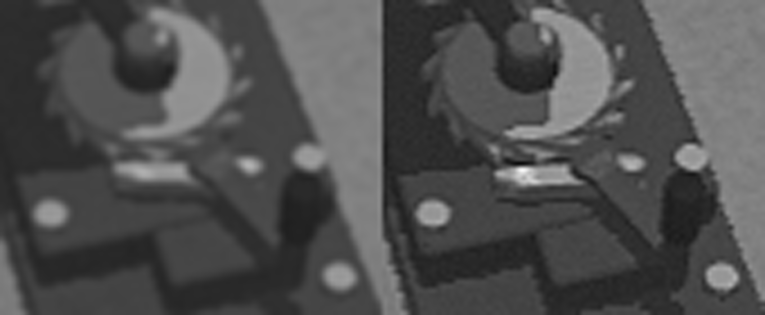

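The right half shows the pawl (530,175) sprung away from the wheel, with a gap above it that the left half lacks. Pawl freed at about 7 N. Next I work out the arc for winding back.

```bash
cat > arc.py <<'E'
from h import *
from scipy.spatial.transform import Rotation as Ro
import sys
def rows(p,yaw,C,r,dth,turn,n=5):
    # tool y yaw; x = yaw+90deg ; world displacement into tool axes
    y=np.array([np.cos(yaw),np.sin(yaw)]); x=np.array([-y[1],y[0]])
    a0=np.arctan2(*(p-C)[::-1]); out=[]
    for k in range(1,n+1):
        q=C+r*np.array([np.cos(a0+dth*k/n),np.sin(a0+dth*k/n)]); d=q-p
        out.append((round(d@x,1),round(d@y,1),round(-turn*k/n,2)))
    return out,q,yaw+turn
s=bot.state(); q=s["ee_rot"]; R=Ro.from_quat([q[1],q[2],q[3],q[0]]).as_matrix(); p=s["ee_pos"][:2]*1000; yaw=np.arctan2(R[1,1],R[0,1])
C=np.array([596.5,-32.]); r=np.linalg.norm(p-C); print(p,np.degrees(yaw),r,s["joint_positions"].round(2),s["force"])
for dth,t in eval(sys.argv[1]):
    o,p,yaw=rows(p,yaw,C,76,dth,t); print(dth,o,p.round(1))
E
python3 arc.py "[(.15,.1),(.4,.3),(.4,.3),(.4,.3),(.4,.3),(.4,.2)]"
```

```text
[567.57692433  38.62583091] 30.652034931504396 76.31875456329948 [-0.07  0.21  1.63 -0.    1.3  -0.6 ] [-7.57544109 -0.94799678  7.99390684]
0.15 [(np.float64(-0.0), np.float64(-2.3), -0.02), (np.float64(0.2), np.float64(-4.6), -0.04), (np.float64(0.4), np.float64(-6.8), -0.06), (np.float64(0.5), np.float64(-9.1), -0.08), (np.float64(0.5), np.float64(-11.4), -0.1)] [557.5  33.2]
0.4 [(np.float64(0.3), np.float64(-6.1), -0.06), (np.float64(0.2), np.float64(-12.1), -0.12), (np.float64(-0.4), np.float64(-18.2), -0.18), (np.float64(-1.5), np.float64(-24.2), -0.24), (np.float64(-3.1), np.float64(-30.0), -0.3)] [535.2  12.9]
0.4 [(np.float64(-0.3), np.float64(-6.1), -0.06), (np.float64(-1.0), np.float64(-12.1), -0.12), (np.float64(-2.2), np.float64(-18.1), -0.18), (np.float64(-3.9), np.float64(-23.9), -0.24), (np.float64(-6.1), np.float64(-29.6), -0.3)] [522.5 -14.5]
0.4 [(np.float64(-0.9), np.float64(-6.0), -0.06), (np.float64(-2.2), np.float64(-11.9), -0.12), (np.float64(-4.0), np.float64(-17.7), -0.18), (np.float64(-6.3), np.float64(-23.4), -0.24), (np.float64(-9.0), np.float64(-28.8), -0.3)] [521.6 -44.7]
0.4 [(np.float64(-1.5), np.float64(-5.9), -0.06), (np.float64(-3.4), np.float64(-11.7), -0.12), (np.float64(-5.8), np.float64(-17.3), -0.18), (np.float64(-8.6), np.float64(-22.6), -0.24), (np.float64(-11.9), np.float64(-27.8), -0.3)] [532.4 -72.9]
0.4 [(np.float64(-2.0), np.float64(-5.7), -0.04), (np.float64(-4.5), np.float64(-11.3), -0.08), (np.float64(-7.5), np.float64(-16.6), -0.12), (np.float64(-10.8), np.float64(-21.7), -0.16), (np.float64(-14.6), np.float64(-26.4), -0.2)] [553.4 -94.6]
```

Request:
arm_command(
  increments=[
    {"slide": [0,-2.3,0],"turn": -0.02},
    {"slide": [0.2,-4.6,0],"turn": -0.04},
    {"slide": [0.4,-6.8,0],"turn": -0.06},
    {"slide": [0.5,-9.1,0],"turn": -0.08},
    {"slide": [0.5,-11.4,0],"turn": -0.1},
  ],
)

```text
time: 12.6
ee_pos: [0.5582, 0.0336, 0.0994]
ee_rot: [0.0, 0.451, 0.893, 0.0]
force: [-2.1, 3.0, 7.1]
opening: 0.288
finger_force: 20.1
```

Request:
arm_command(
  increments=[
    {"slide": [0.2,-2.5,0],"turn": -0.02},
    {"slide": [0.3,-5,0],"turn": -0.05},
    {"slide": [0.2,-7.5,0],"turn": -0.07},
    {"slide": [0.2,-10,0],"turn": -0.1},
  ],
)

```text
time: 12.93
ee_pos: [0.5499, 0.028, 0.0994]
ee_rot: [0.0, 0.405, 0.914, 0.0]
force: [-2.7, 4.9, 7.3]
opening: 0.289
finger_force: 20.1
```

```bash
sed -i 's/C,76,dth/C,76.5,dth/; s/\[596.5,-32.\]/[596.3,-32.]/' arc.py; python3 arc.py "[(.2,.15),(.3,.2),(.4,.3)]"
```

```text
[549.94934006  27.97649376] 42.169117110379545 75.79949525390658 [-0.09  0.18  1.67  0.    1.29 -0.83] [-2.71459668  4.86701235  7.28890111]
0.2 [(np.float64(0.9), np.float64(-3.0), -0.03), (np.float64(0.9), np.float64(-6.1), -0.06), (np.float64(0.9), np.float64(-9.1), -0.09), (np.float64(0.7), np.float64(-12.2), -0.12), (np.float64(0.4), np.float64(-15.2), -0.15)] [538.4  18. ]
0.3 [(np.float64(-0.0), np.float64(-4.6), -0.04), (np.float64(-0.3), np.float64(-9.2), -0.08), (np.float64(-0.9), np.float64(-13.7), -0.12), (np.float64(-1.7), np.float64(-18.2), -0.16), (np.float64(-2.8), np.float64(-22.7), -0.2)] [526.2  -1.3]
0.4 [(np.float64(-0.7), np.float64(-6.1), -0.06), (np.float64(-1.9), np.float64(-12.1), -0.12), (np.float64(-3.5), np.float64(-18.0), -0.18), (np.float64(-5.6), np.float64(-23.7), -0.24), (np.float64(-8.2), np.float64(-29.3), -0.3)] [519.8 -31. ]
```

Request:
arm_command(
  increments=[
    {"slide": [0.7,-3,0],"turn": -0.03},
    {"slide": [0.9,-6.1,0],"turn": -0.06},
    {"slide": [0.9,-9.1,0],"turn": -0.09},
    {"slide": [0.7,-12.2,0],"turn": -0.12},
    {"slide": [0.4,-15.2,0],"turn": -0.15},
  ],
)

```text
time: 13.35
ee_pos: [0.5386, 0.0177, 0.0993]
ee_rot: [0.001, 0.336, 0.942, 0.0]
force: [-0.0, 1.0, 4.6]
opening: 0.291
finger_force: 20.0
```

Request:
arm_command(
  increments=[
    {"slide": [0,-4.6,0],"turn": -0.04},
    {"slide": [-0.3,-9.2,0],"turn": -0.08},
    {"slide": [-0.9,-13.7,0],"turn": -0.12},
    {"slide": [-1.7,-18.2,0],"turn": -0.16},
    {"slide": [-2.8,-22.7,0],"turn": -0.2},
  ],
)

```text
time: 13.77
ee_pos: [0.5263, -0.0017, 0.0993]
ee_rot: [0.0, 0.24, 0.971, 0.0]
force: [0.0, 1.7, 6.6]
opening: 0.291
finger_force: 20.0
```

```bash
python3 arc.py "[(.45,.3),(.45,.3),(.4,.2)]"
```

```text
[526.25230326  -1.68053905] 62.28264688006664 76.32790794700698 [-0.15  0.13  1.73  0.    1.28 -1.24] [0.00704533 1.69523956 6.55955243]
0.45 [(np.float64(-0.7), np.float64(-6.8), -0.06), (np.float64(-2.1), np.float64(-13.6), -0.12), (np.float64(-4.1), np.float64(-20.2), -0.18), (np.float64(-6.7), np.float64(-26.5), -0.24), (np.float64(-9.9), np.float64(-32.6), -0.3)] [519.9 -35.2]
0.45 [(np.float64(-1.8), np.float64(-6.6), -0.06), (np.float64(-4.3), np.float64(-13.1), -0.12), (np.float64(-7.3), np.float64(-19.3), -0.18), (np.float64(-10.8), np.float64(-25.2), -0.24), (np.float64(-14.9), np.float64(-30.7), -0.3)] [528.9 -68.1]
0.4 [(np.float64(-2.5), np.float64(-5.6), -0.04), (np.float64(-5.4), np.float64(-11.0), -0.08), (np.float64(-8.7), np.float64(-16.1), -0.12), (np.float64(-12.4), np.float64(-21.0), -0.16), (np.float64(-16.5), np.float64(-25.5), -0.2)] [548.2 -91.5]
```

Request:
arm_command(
  increments=[
    {"slide": [-0.7,-6.8,0],"turn": -0.06},
    {"slide": [-2.1,-13.6,0],"turn": -0.12},
    {"slide": [-4.1,-20.2,0],"turn": -0.18},
    {"slide": [-6.7,-26.5,0],"turn": -0.24},
    {"slide": [-9.9,-32.6,0],"turn": -0.3},
  ],
)

```text
time: 14.18
ee_pos: [0.5197, -0.0353, 0.0994]
ee_rot: [0.0, 0.091, 0.996, -0.0]
force: [-2.3, 1.7, 7.7]
opening: 0.288
finger_force: 20.1
```

Request:
arm_command(
  increments=[
    {"slide": [-1.8,-6.6,0],"turn": -0.06},
    {"slide": [-4.3,-13.1,0],"turn": -0.12},
    {"slide": [-7.3,-19.3,0],"turn": -0.18},
    {"slide": [-10.8,-25.2,0],"turn": -0.24},
    {"slide": [-14.9,-30.7,0],"turn": -0.3},
  ],
)

```text
time: 14.6
ee_pos: [0.5284, -0.0686, 0.0994]
ee_rot: [-0.0, -0.059, 0.998, -0.0]
force: [-6.6, -3.1, 9.4]
opening: 0.285
finger_force: 20.3
```

Request:
arm_command(
  increments=[
    {"slide": [-2.5,-5.6,0],"turn": -0.04},
    {"slide": [-5.4,-11,0],"turn": -0.08},
    {"slide": [-8.7,-16.1,0],"turn": -0.12},
    {"slide": [-12.4,-21,0],"turn": -0.16},
    {"slide": [-16.5,-25.5,0],"turn": -0.2},
  ],
)

```text
time: 15.02
ee_pos: [0.5479, -0.0924, 0.0995]
ee_rot: [-0.0, -0.157, 0.988, -0.001]
force: [-7.6, -5.5, 10.3]
opening: 0.289
finger_force: 20.3
```

Request:
arm_command(
  increments=[
    {"slide": [0.7,-0.4,0],"turn": 0},
    {"slide": [0.7,-0.4,0],"turn": 0},
  ],
)

```text
time: 15.18
ee_pos: [0.5477, -0.0928, 0.0994]
ee_rot: [0.0, -0.156, 0.988, -0.001]
force: [-2.2, -2.9, 8.3]
opening: 0.288
finger_force: 20.1
```

Request:
arm_command(
  increments=[
    {"slide": [0.7,-0.4,0],"turn": 0},
    {"slide": [0.7,-0.4,0],"turn": 0},
    {"slide": [0.7,-0.4,0],"turn": 0},
    {"slide": [0.7,-0.4,0],"turn": 0},
  ],
  gripper=50,
)

```text
time: 15.52
ee_pos: [0.5468, -0.0925, 0.0986]
ee_rot: [-0.0, -0.156, 0.988, -0.0]
force: [0.5, -0.4, -0.7]
opening: 0.584
finger_force: 0.0
```

Request:
arm_command(
  increments=[
    {"slide": [0,0,-20],"turn": 0},
    {"slide": [0,0,-50],"turn": 0},
    {"slide": [0,0,-85],"turn": 0},
    {"slide": [0,0,-120],"turn": 0},
    {"slide": [0,0,-150],"turn": 0},
  ],
)

```text
time: 15.93
ee_pos: [0.5467, -0.0925, 0.2511]
ee_rot: [0.0, -0.157, 0.988, -0.0]
force: [0.1, 0.2, -0.4]
opening: 0.582
finger_force: 0.0
```

Request:
arm_command(
  increments=[
    {"slide": [35,10,0],"turn": 0},
    {"slide": [70,20,0],"turn": 0},
    {"slide": [105,30,0],"turn": 0},
    {"slide": [120,30,0],"turn": 0},
    {"slide": [120,30,0],"turn": 0},
  ],
)

```text
time: 16.35
ee_pos: [0.4212, -0.1013, 0.2494]
ee_rot: [0.0, -0.156, 0.988, -0.001]
force: [0.7, 0.8, 0.5]
opening: 0.583
finger_force: 0.0
```

```bash
python3 - <<'E'
from h import *
for n in ["top","side"]:
    a=dict(np.load(n+"1.npz"))["pixels"]; c=bot.capture(n); b=c["pixels"]; cv2.imwrite(f"pics/{n}_end.png",b)
    d=np.abs(a.astype(int)-b).max(2)>40
    if n=="top":
        # pad/jaw: dark grey face; wood edge; print row profile along jaw row
        print("before",cv2.cvtColor(a,cv2.COLOR_BGR2GRAY)[245,232:300].tolist()); print("after ",cv2.cvtColor(b,cv2.COLOR_BGR2GRAY)[245,232:300].tolist())
    hs=lambda im:cv2.cvtColor(im,cv2.COLOR_BGR2HSV)
    for im in (a,b):
        h=hs(im); m=((h[...,0]>8)&(h[...,0]<20)&(h[...,1]>110)&(h[...,2]>110)).astype(np.uint8)
        m[:150]=0; m[300:]=0; m[:,:200]=0; m[:,420:]=0
        yy,xx=np.nonzero(m); print(n,"wood",len(xx),xx.mean(),yy.mean())
        k=(h[...,2]<45); y0,y1,x0,x1=(195,222,375,405) if n=="top" else (255,310,345,390)
        yy,xx=np.nonzero(k[y0:y1,x0:x1]); print("handle",len(xx),xx.mean()+x0,yy.mean()+y0)
s=bot.state(); print(s["time"],s["ee_pos"],s["force"])
E
```

```text
before [167, 167, 168, 171, 174, 156, 125, 140, 142, 142, 137, 134, 136, 135, 145, 169, 161, 82, 21, 21, 26, 46, 62, 63, 63, 62, 62, 62, 63, 62, 62, 52, 23, 23, 43, 55, 55, 55, 54, 56, 56, 56, 55, 55, 56, 56, 56, 56, 56, 57, 57, 58, 58, 56, 57, 57, 56, 56, 57, 56, 56, 57, 58, 59, 58, 58, 58, 58]
after  [161, 160, 162, 165, 166, 151, 119, 135, 137, 136, 132, 129, 131, 130, 131, 111, 33, 39, 52, 53, 53, 53, 53, 53, 54, 52, 53, 104, 161, 147, 48, 20, 18, 22, 41, 61, 59, 60, 60, 60, 59, 60, 60, 61, 51, 27, 24, 41, 53, 54, 53, 55, 54, 55, 54, 54, 55, 53, 54, 54, 54, 55, 54, 56, 54, 54, 57, 55]
top wood 943 240.47401908801697 221.91940615058326
handle 93 388.19354838709677 208.50537634408602
top wood 1020 240.8343137254902 222.05196078431374
handle 0 nan nan
side wood 366 327.2295081967213 192.8224043715847
handle 225 360.25333333333333 286.35555555555555
side wood 649 325.5731895223421 193.8412942989214
handle 164 376.2073170731707 283.5365853658537
16.45 [ 0.42340188 -0.10126082  0.24913542] [0.56398318 0.25491826 0.0386233 ]<stdin>:14: RuntimeWarning: Mean of empty slice.
  ret = ret.dtype.type(ret / rcount)
```

The jaw shows a shift of about 13 px (roughly 26 mm). The board is unmoved, the lever is still thrown and the robot is clear.

```bash
python3 -c "
from cell import bot
print(bot.hand_in())"
```

```text
the job is handed in; nothing more can be done
None
```

The cramp is off and the job handed in, though no verdict came back: the lever is at its stop, the pawl sprang free at about 7 N at the knob, the jaw stands about 26 mm clear, and the board has not moved.

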